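# Load the jar crate and draw its keeper arm out to the clip

### The job

Set the two jars standing on the bench upright into the two empty cells of the wooden crate, one in each, putting them down rather than dropping them. Then push the lock button on the sleeve fully down to release the telescoping keeper arm, and draw the arm out by its upright grip over the jars until its pointer is in line with the clip on the scale. The arm springs back when let go: finish while still holding the grip there, steady; leave the jar already in the crate and everything else on the bench where it is.

Things in the scene. Friction and masses are not known exactly. Their poses are not given: they have to be found in the camera images.
- crate: Fixed wooden crate, 72 (x) by 206 (y) by 48 mm high, walls 5 mm. Origin: centre of its underside, on the bench. Three open cells in a row along its y, centres at y = -67, 0, +67 mm, each 62 by 62 mm inside, floor 5 mm above the bench. The arm's sleeve stands beyond its +y end. With the arm in, nothing but jars rises above 50 mm over the cells; the grip post is 83 mm from the nearest cell's centre.
- pad_a: Fixed cork disc, 54 mm across, 3 mm thick, lying on the floor of one of the two empty cells, at its centre. Origin: centre of its underside, 5 mm above the bench; its top, 8 mm above the bench, is where a jar's foot rests. Its own yaw means nothing.
- pad_b: The same cork disc in the other empty cell.
- jar_a: Loose closed jar, white body and steel lid, 48 mm across (body and lid; the neck, 66 to 70 mm up, is 43 mm), 85 mm high, about 0.2 kg. Origin: centre of its underside. Stands on the bench at the start, to the robot's right.
- jar_b: Like jar_a, the other jar on the bench.
- jar_c: Like jar_a, but already standing in one of the three cells, on the cell's floor; stays there.
- lock (a joint): Lock button on top of the sleeve: a grey plastic disc, 24 mm across, standing 10 mm out of a black 34 mm square surround. 0 = up (arm locked), 8 mm (0.008) = fully down (arm free). It moves straight down against about 3 N and stays down when pushed; the arm comes free after about 4 mm.
- lock_top (a point): Centre of the button's top, 141 mm above the bench when up; 220 mm along crate +y from the crate's origin. The aluminium sleeve (34 mm wide, top 124 mm high) lies on pedestals over crate x = 0, from y = 170 to 393 mm, and guides the arm, which slides out to crate -y along the middle of the row of cells.
- keeper (a joint): How far the arm is drawn out, m: 0 = fully in (as at the start), at most 0.18; grows as the arm moves along the crate's -y. A spring draws it back with about 3 N fully in and 6 N at 0.15.
- grip (a point): Point to hold on the arm's upright grip: a black post 18 mm square, from 119 to 170 mm above the bench, on a black 26 mm block at the arm's outer end. The point is on its axis, 152 mm high; with the arm in, at crate x = 0, y = 150 mm. The arm's underside is 97 mm high (lids of jars in the crate reach 93 mm).
- pointer (a point): Lower tip of the thin steel pointer that hangs from the arm's head over the scale strip: in the arm's frame at the same y as the grip, 47 mm towards crate +x, 54 mm above the bench.
- mark (a point): Mark of the clip: tip of the small tongue of a dark steel clip (12 mm wide, 10 mm high) fixed on the outer edge of the flat aluminium scale strip (ticks every 10 mm, top 50 mm high) on the crate's far (+x) rim. 54 mm high, on the pointer's line of travel, 85 to 150 mm from the pointer's start. In line = the pointer coincides with this point.
- slice: Bystander: round slice of wood, 90 mm across, 38 mm high, near the robot. Origin: centre of underside.
- tape: Bystander: black tape measure, 60 by 35 by 55 mm. Origin: centre of underside.
- chisel: Bystander: wooden-handled screwdriver, 200 mm long, lying between the jars and the crate. Origin: under its middle.
- tin: Bystander: plain steel tin, 66 mm across, 80 mm high, beyond the jars to the right. Origin: centre of underside.
- glue: Bystander: white bottle, 56 mm across, 110 mm high, at the far right. Origin: centre of underside.
- offcut: Bystander: wooden offcut 160 by 45 by 20 mm, behind the crate. Origin: centre of underside.

How it is judged:
By the outcome, as a careful person would: the job done as asked, in the order asked, and still so for the second after the job is handed in, while the arm keeps its last pose, push and grip.
It also fails if it takes over 72 s, if anything falls off the work surface, if the arm or the gripper's body presses on something with over 40 N, if the wrist force passes 120 N, or if a joint passes its speed limit or range.

### The arm

A 7-joint arm with a two-finger parallel gripper is mounted at the origin on the work surface. World frame = base frame: x ahead of the robot, y to its left, z up, the work surface at z = 0. Lengths are in mm, angles in rad, forces in N, time in s.
With the tool pointing down it reaches from about 400 to 850 mm from the base axis. Payload 10.4 kg.
Tool frame: the origin (TCP) lies midway between the tips of the shut fingers; the grasp point (between the pads) lies manip.grip_point_offset behind it (manip.grip_point_offset is the distance from the TCP to the grasp point, in mm); z points along the fingers, y is the line along which they close (so a half turn about z gives the same grasp; the last joint's range is limited). The gripper opens to 87 mm and grips with 3 to 60 N. Pads are 19 mm wide; open, the fingers measure 117 mm over their backs; the gripper's body (75 mm by 190 mm) begins 51 mm behind the grasp point.
Start: joints at [1.233, 0.332, -0.065, 1.46, 0.022, 1.35, -0.088], TCP at [193.538, -594.302, 222.576] pointing down, gripper open.
Joint ranges: [-2.6, 2.6], [-0.5, 2.12], [-1.47, 1.34], [0.16, 2.42], [-1.27, 4.41], [0.06, 2.06], [-2.6, 2.6]. Speed limits (rad/s): [2.22, 2.22, 2.79, 2.79, 3.14, 3.14, 3.14].

### API

Orientations are given as a rotation vector (axis times angle).
In Python, from workcell import manip gives the robot as it stands.
- The arm moves only by the tool send_rows, never from a script. Its argument "commands" is a list of rows, each a list of 5 numbers: the finger opening in mm, from 0 to 87, then the shift along the world's x, y, z in mm, then the turn about the world's z in degrees. A call has 1 to 5 rows; each row shifts and turns the commanded pose from where the row before left it; what a row does not reach is not made up. A row lasts 1/10 s, in which the tool goes at most 50 mm and 8.59 degrees, less where a joint would pass 70% of its speed; a pose out of reach is approached as far as the arm can. A call is refused whole if a number of a shift passes 50 or a number of a turn 8.59, either way. A call with a gripper value outside its range is refused whole. The fingers move at their own pace and stop on an object; the grip force is fixed at half the most. Time passes only in rows, so rows that do not move let the fingers close. It gives the time, the measured TCP pose, the force, the opening and the grip force at its end, in the units of the state.
- manip.read_state(): the state, without advancing time (a new reading comes with each control period).
- manip.get_image(name): name is "side" or "top" or "wrist"; returns a dict with "img" (400x640x3 uint8, red, green, blue), "fx", "fy", "cx", "cy" (pixels), "R" (3x3) and "t" (3): a world point X has camera coordinates R X + t. Camera axes: x right, y down, z forward; pixel columns grow to the right and rows downward; lengths in mm; the calibration is good to about 2 mm. A picture is of the moment at which its call begins. There is no depth.
- manip.sign_off(): hands the job in; it is judged then, once.
The state is a dict: "time": time; "qpos": joint angles; "qd": joint speeds; "joint_torque": joint torques, N m; "position": TCP position; "orientation": TCP orientation; "wrist_force": force on the tool from outside, world axes, zero at the start; "wrist_torque": the same for the moment, N m; "width": opening from 0.0 (shut) to 1.0 (fully open); "finger_force": force on a finger pad.
Only numpy, scipy, OpenCV 4.12 (cv2) and the standard library are available. Lean on these libraries where they do the work, as an engineer would, in place of code of your own. Each camera call takes 0.05 s, during which the arm holds its last target. There are 200 camera calls.

## Working session

There is one attempt and no reset: what is moved stays moved. The work goes in short steps, Python scripts to look and compute and a tool call to move; the robot and the scene stay as the last step left them, time stands still between calls to the robot, and variables do not carry over. Pictures are saved under pics/ and viewed, at most 10 in all, crops included, and the job is handed in when it is done.

Besides the shell and the picture viewer there is one more tool, called after "Request:" as name(argument=value, ...) on one line, values as JSON. send_rows: Moves the arm, as the interface text tells. Its arguments: {"type":"object","properties":{"commands":{"type":"array"}},"required":["commands"]}

```bash
mkdir -p pics; ls
python3 - <<'E'
from workcell import manip
import cv2,numpy as np,pickle
s=manip.read_state();print({k:np.round(v,3) for k,v in s.items()},manip.grip_point_offset)
D={}
for n in("top","side"):
    d=manip.get_image(n);D[n]=d;cv2.imwrite(f"pics/{n}0.png",d["img"][:,:,::-1]);print(n,d["fx"],d["cx"],d["cy"],np.round(d["R"],3).tolist(),np.round(-d["R"].T@d["t"]))
pickle.dump(D,open("d0.pkl","wb"))
E
```

```text
pics
{'time': np.float64(0.0), 'qpos': array([ 1.233,  0.333, -0.065,  1.461,  0.022,  1.35 , -0.088]), 'qd': array([-0.   , -0.001,  0.001,  0.002,  0.001, -0.002,  0.   ]), 'joint_torque': array([ 1.0000e-03, -6.2325e+01,  2.5000e-02, -3.8988e+01, -6.1000e-02,
        4.0000e-02,  0.0000e+00]), 'position': array([ 193.381, -593.925,  221.764]), 'orientation': array([-3.101, -0.492,  0.   ]), 'wrist_force': array([-0.404,  0.087, -0.057]), 'wrist_torque': array([ 0.013,  0.034, -0.022]), 'finger_force': np.float64(0.0), 'width': np.float64(0.999)} 18.700000000000003
top 453.31940434685544 314.5339049472023 196.69668733021885 [[0.029, -0.999, 0.017], [-0.989, -0.031, -0.148], [0.148, -0.012, -0.989]] [ 412.  -98. 1237.]
side 389.41109479253424 312.90365749594713 198.09042161525247 [[-0.979, -0.203, -0.015], [-0.118, 0.627, -0.77], [0.165, -0.752, -0.638]] [409. 531. 677.]
```

View pics/top0.png

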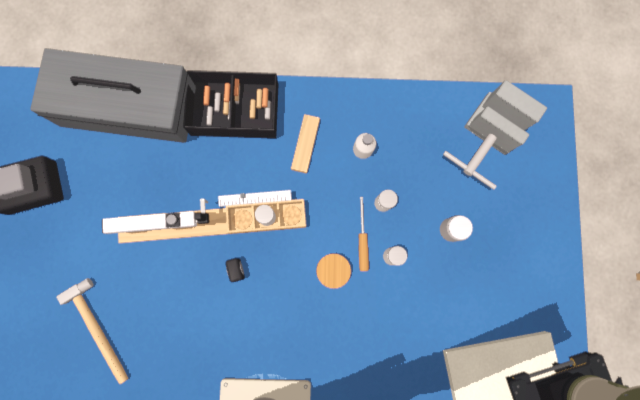

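View pics/side0.png

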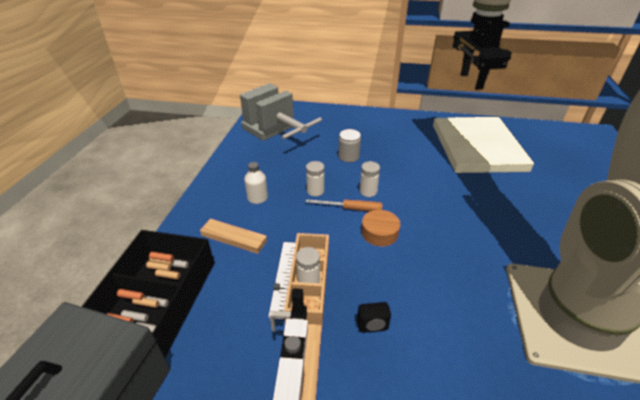

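The top view shows the jars at about (387,200) and (396,256). jar_c is in the middle cell at (264,214), and the empty cells are at (243,218) and (293,214). The button is at (172,219) and the grip at about (203,218). The side view agrees. I'll zoom in on the crate next.

Run:
```python
import cv2,pickle,numpy as np
D=pickle.load(open("d0.pkl","rb"))
t=D["top"]["img"][185:245,155:315,::-1];s=D["side"]["img"][225:375,255:340,::-1]
a=cv2.resize(t,None,fx=5,fy=5,interpolation=cv2.INTER_CUBIC)
b=cv2.resize(D["top"]["img"][185:270,365:480,::-1],None,fx=3,fy=3,interpolation=cv2.INTER_CUBIC)
c=np.zeros((560,800,3),np.uint8);c[:300]=a;c[305:560,:345]=b
cv2.imwrite("pics/z1.png",c);cv2.imwrite("pics/z2.png",cv2.resize(s,None,fx=4,fy=4,interpolation=cv2.INTER_CUBIC))
```

```text
(no output)
```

View pics/z1.png

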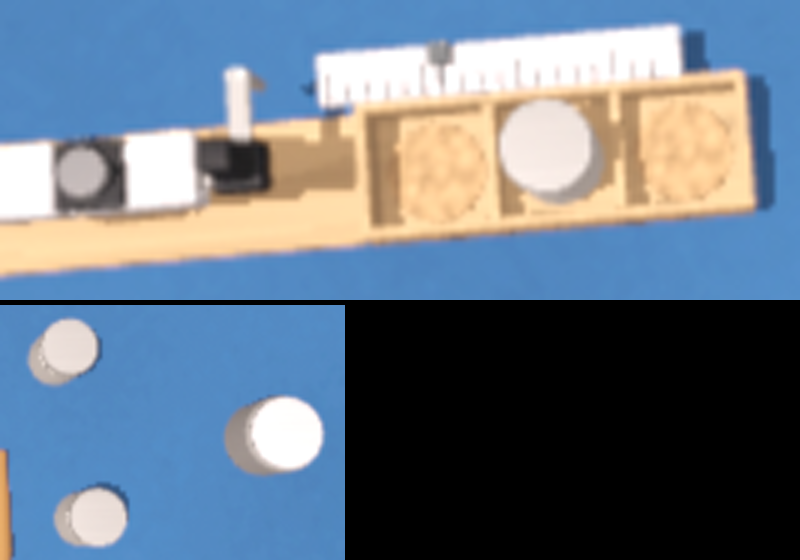

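View pics/z2.png

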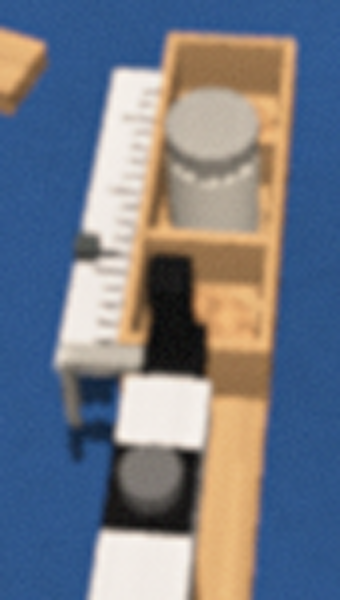

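The two outer cells are empty and jar_c is in the middle one. In z1, the rim corners are (745,70), (757,211) and (360,243), the button is at (82,171) and the clip tongue points down to about (443,88). In z2, the button is at (151,478) and the tongue tip is at about (118,254).

```bash
cat > h.py <<'E'
import numpy as np,cv2,pickle
def ray(d,px):
    r=d["R"].T@np.array([(px[0]-d["cx"])/d["fx"],(px[1]-d["cy"])/d["fy"],1]);return -d["R"].T@d["t"],r/np.linalg.norm(r)
def plane(d,px,z):
    o,r=ray(d,px);return o+r*(z-o[2])/r[2]
def tri(*pairs):
    A=np.zeros((3,3));b=np.zeros(3)
    for d,p in pairs:
        o,r=ray(d,p);M=np.eye(3)-np.outer(r,r);A+=M;b+=M@o
    return np.linalg.solve(A,b)
def proj(d,X):
    c=d["R"]@np.asarray(X,float)+d["t"];return np.array([d["fx"]*c[0]/c[2]+d["cx"],d["fy"]*c[1]/c[2]+d["cy"]])
E
python3 - <<'E'
from h import *
D=pickle.load(open("d0.pkl","rb"));T,S=D["top"],D["side"]
np.set_printoptions(precision=1,suppress=True)
t=lambda u,v:((u+.5)/5-.5+155,(v+.5)/5-.5+185)
j=lambda u,v:((u+.5)/3-.5+365,(v-305+.5)/3-.5+185)
s=lambda u,v:((u+.5)/4-.5+255,(v+.5)/4-.5+225)
c=[plane(T,t(*p),48) for p in[(745,70),(757,211),(360,243),(357,107)]]
print("corners",np.array(c)); print("side corners",plane(S,s(167,33),48),plane(S,s(296,40),48))
for n,p,q,z in[("jarc",(547,147),(212,125),90),("btn",(82,171),(151,478),141),("tongue",(443,88),(118,254),54),("padL",(445,173),None,8),("padR",(690,150),None,8)]:
    print(n,plane(T,t(*p),z),*( [plane(S,s(*q),z),tri((T,t(*p)),(S,s(*q)))] if q else []))
for p in[(71,347),(99,517)]:print("jar",plane(T,j(*p),85))
# side jar lids via automatic ellipse
g=S["img"][150:205,295:390]
cv2.imwrite("pics/z3.png",cv2.resize(g[:,:,::-1],None,fx=6,fy=6,interpolation=cv2.INTER_CUBIC))
E
```

```text
corners [[584.6 -83.5  48. ]
 [510.  -92.2  48. ]
 [487.1 114.6  48. ]
 [558.6 120.3  48. ]]
side corners [584.1 -80.7  48. ] [510.8 -89.   48. ]
jarc [535.9  15.2  90. ] [535.   19.4  90. ] [536.1  15.6  85.7]
btn [511.9 233.8 141. ] [509.3 238.5 141. ] [511.4 235.4 135.2]
tongue [569.3  74.7  54. ] [570.1  78.9  54. ] [570.6  75.5  49.3]
padL [528.9  77.9   8. ]
padR [545.5 -54.5   8. ]
jar [ 585.8 -302.    85. ]
jar [ 441.7 -326.3   85. ]
```

View pics/z3.png

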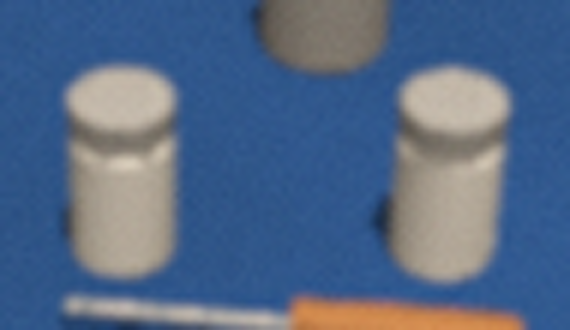

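The side lid centres are at (121,102) and (455,103) in z3. I'll refine the jar and crate estimates with these.

Run:
```python
from h import *
D=pickle.load(open("d0.pkl","rb"));T,S=D["top"],D["side"]
np.set_printoptions(precision=1,suppress=True)
j=lambda u,v:((u+.5)/3-.5+365,(v-305+.5)/3-.5+185)
s=lambda u,v:((u+.5)/6-.5+295,(v+.5)/6-.5+150)
for p,q in[((71,347),(121,102)),((99,517),(455,103))]:print(plane(S,s(*q),85),tri((T,j(*p)),(S,s(*q))))
```

```text
[ 584.2 -294.6   85. ] [ 586.4 -303.1   78.9]
[ 440.2 -320.5   85. ] [ 441.1 -327.2   80.3]
```

Request:
send_rows(commands=[[87,40,29,0,8],[87,40,29,0,8],[87,40,29,0,8],[87,40,29,0,8],[87,40,29,0,8]])

```text
time: 0.6
position: [394.7, -447.8, 222.4]
orientation: [-2.743, -1.531, 0.0]
wrist_force: [1.3, -0.5, -0.9]
width: 1.0
finger_force: 0.0
```

Request:
send_rows(commands=[[87,40,29,0,8],[87,40,29,0,8],[87,40,29,0,8],[87,40,29,0,8],[87,20,20,0,6.5]])

```text
time: 1.1
position: [576.4, -309.4, 221.9]
orientation: [-2.079, -2.353, -0.003]
wrist_force: [-0.9, -0.0, 0.4]
width: 1.005
finger_force: 0.0
```

Run:
```python
from h import *
from workcell import manip
d=manip.get_image("wrist");pickle.dump(d,open("w1.pkl","wb"))
s=manip.read_state();print(np.round(s["position"],1),np.round(-d["R"].T@d["t"],1),np.round(d["R"],3).tolist(),d["fx"])
im=d["img"][:,:,::-1].copy()
for X in[(585.8,-302,85),(584.2,-294.6,85),(s["position"][0],s["position"][1],85)]:
    p=proj(d,X);print(p);cv2.circle(im,tuple(int(v) for v in p),3,(0,0,255),-1)
cv2.imwrite("pics/w1.png",im)
```

```text
[ 578.6 -305.4  221.7] [ 567.2 -241.9  384.1] [[0.992, 0.125, 0.001], [0.121, -0.962, 0.245], [0.032, -0.243, -0.97]] 283.6884667028576
[330.93388045 183.75807644]
[330.37172285 176.84542339]
[323.8611973 185.9948078]
```

View pics/w1.png

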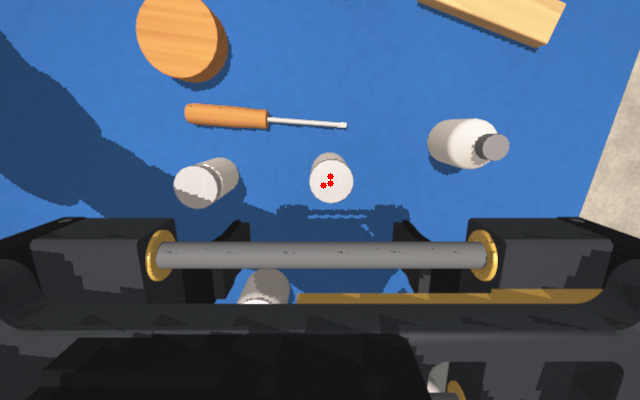

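The wrist view shows jar 1's lid at about (331,181) and jar 2's at about (195,187). I'll fit them automatically.

Run:
```python
from h import *
d=pickle.load(open("w1.pkl","rb"))
for p in[(331,181.5),(195,187)]:print(np.round(plane(d,p,85),1))
g=cv2.inRange(cv2.cvtColor(d["img"],cv2.COLOR_RGB2HSV),(0,0,195),(180,50,255))
for c in cv2.findContours(g,0,1)[0]:
    if cv2.contourArea(c)>300:
        e=cv2.fitEllipse(cv2.convexHull(c));print(np.round(e[0],1),np.round(e[1],1),np.round(plane(d,e[0],85),1))
```

```text
[ 585.5 -299.5   85. ]
[ 440.8 -323.8   85. ]
[196.1 183.6] [32.8 46. ] [ 441.9 -319.8   85. ]
[330.8 180.9] [42.9 43.7] [ 585.2 -299.    85. ]
[471.2 141.4] [49.6 63.5] [ 724.3 -239.4   85. ]
[576.  219.1] [35.9 38.1] [ 861.5 -307.8   85. ]
```

Request:
send_rows(commands=[[87,7,6,-30,0],[87,0,0,-30,0],[87,0,0,-20,0],[87,0,0,0,0]])

```text
time: 1.55
position: [578.4, -306.9, 138.9]
orientation: [-2.088, -2.34, 0.003]
wrist_force: [-1.3, 0.8, 0.2]
width: 1.0
finger_force: 0.0
```

Request:
send_rows(commands=[[87,5,8,-10,0],[87,0,0,-30,0],[87,0,0,-30,0],[87,0,0,-20,0],[87,0,0,0,0]])

```text
time: 2.05
position: [584.6, -298.3, 50.5]
orientation: [-2.089, -2.342, 0.001]
wrist_force: [-0.4, 1.1, -0.8]
width: 1.005
finger_force: 0.0
```

Request:
send_rows(commands=[[87,0,-1,-2,0],[42,0,0,0,0],[42,0,0,0,0],[42,0,0,0,0],[42,0,0,0,0]])

```text
time: 2.55
position: [585.8, -300.4, 51.2]
orientation: [2.091, 2.344, 0.0]
wrist_force: [-0.4, 0.4, -0.2]
width: 0.721
finger_force: 0.0
```

Request:
send_rows(commands=[[42,0,0,0,0],[42,0,0,0,0],[42,0,0,0,0]])

```text
time: 2.85
position: [585.6, -300.3, 50.7]
orientation: [2.091, 2.344, 0.0]
wrist_force: [1.5, 0.8, -0.1]
width: 0.539
finger_force: 30.0
```

Request:
send_rows(commands=[[42,0,0,20,0],[42,0,0,40,0],[42,-5,20,40,0],[42,-10,40,0,0],[42,-10,40,0,0]])

```text
time: 3.35
position: [560.6, -199.7, 151.7]
orientation: [2.091, 2.342, 0.001]
wrist_force: [0.5, -0.1, -1.7]
width: 0.541
finger_force: 30.0
```

Request:
send_rows(commands=[[42,-10,40,0,0],[42,-7,30,0,0],[42,0,10,0,0],[42,0,0,0,0],[42,0,0,0,0]])

```text
time: 3.85
position: [543.6, -121.7, 150.4]
orientation: [2.092, 2.343, -0.001]
wrist_force: [0.4, -0.6, -1.9]
width: 0.543
finger_force: 30.0
```

Run:
```python
from h import *
from workcell import manip
d=manip.get_image("wrist");pickle.dump(d,open("w2.pkl","wb"))
s=manip.read_state();print(np.round(s["position"],1),s["width"],s["finger_force"])
im=d["img"][:,:,::-1].copy()
cv2.imwrite("pics/w2.png",cv2.resize(im[0:250,100:500],None,fx=2,fy=2,interpolation=cv2.INTER_CUBIC))
```

```text
[ 543.6 -122.1  150.4] 0.5417058229829945 29.99122292851098
```

View pics/w2.png

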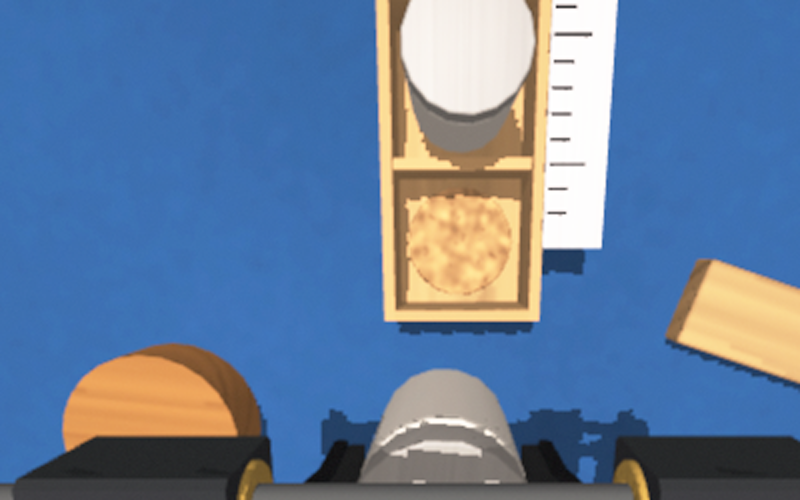

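The wrist view shows the near rim corners at (386,321) and (540,320) and the pad centre at (459,244). jar_c's lid is at about (467,49).

Run:
```python
from h import *
d=pickle.load(open("w2.pkl","rb"))
f=lambda u,v:((u+.5)/2-.5+100,(v+.5)/2-.5)
for n,p,z in[("cl",(386,321),48),("cr",(540,320),48),("pad",(459,244),8),("jc",(467,49),90),("wall L",(393,164),48),("wall R",(538,162),48)]:print(n,np.round(plane(d,f(*p),z),1))
```

```text
cl [512.8 -89.6  48. ]
cr [584.1 -80.9  48. ]
pad [543.5 -50.8   8. ]
jc [536.1  14.4  90. ]
wall L [509.7 -21.   48. ]
wall R [572.5 -12.9  48. ]
```

Request:
send_rows(commands=[[42,0,30,0,0],[42,0,30,0,0],[42,0,11,-10,0],[42,0,0,-30,0],[42,0,0,-10,0]])

```text
time: 4.4
position: [542.2, -50.6, 97.8]
orientation: [-2.091, -2.341, 0.004]
wrist_force: [-0.4, -0.2, -2.2]
width: 0.542
finger_force: 30.0
```

Request:
send_rows(commands=[[42,0,0,-20,0],[42,0,0,-10,0],[42,0,0,-4,0],[42,0,0,0,0],[42,0,0,0,0]])

```text
time: 4.9
position: [544.1, -49.5, 67.3]
orientation: [2.091, 2.343, 0.001]
wrist_force: [-0.0, 0.4, -3.1]
width: 0.547
finger_force: 30.0
```

Foot is about 8 mm above the pad; ease down.

Request:
send_rows(commands=[[42,0,-1,-3,0],[42,0,0,-3,0],[42,0,0,-1,0],[42,0,0,0,0],[42,0,0,0,0]])

```text
time: 5.4
position: [543.5, -50.2, 59.6]
orientation: [2.091, 2.345, 0.0]
wrist_force: [-0.1, -0.3, -2.1]
width: 0.544
finger_force: 30.0
```

Request:
send_rows(commands=[[42,0,0,-0.7,0],[42,0,0,0,0],[42,0,0,-0.7,0],[42,0,0,0,0],[42,0,0,0,0]])

```text
time: 5.9
position: [543.7, -50.3, 58.5]
orientation: [2.091, 2.344, 0.0]
wrist_force: [-2.3, -0.4, 4.8]
width: 0.542
finger_force: 30.0
```

The wrist force changed sign, so the jar is down. I'll release it partway.

Request:
send_rows(commands=[[50,0,0,0,0],[54,0,0,0,0],[58,0,0,0,0],[58,0,0,0,0],[58,0,0,0,0]])

```text
time: 6.4
position: [543.5, -50.3, 58.1]
orientation: [-2.091, -2.344, -0.0]
wrist_force: [-0.7, 0.2, 0.2]
width: 0.661
finger_force: 0.0
```

Request:
send_rows(commands=[[58,0,0,10,0],[58,0,0,20,0],[70,0,0,40,0],[87,0,0,40,0],[87,-10,-20,0,0]])

```text
time: 6.9
position: [537.2, -67.4, 174.6]
orientation: [2.081, 2.344, 0.01]
wrist_force: [0.7, 0.4, -1.3]
width: 0.853
finger_force: 0.0
```

Request:
send_rows(commands=[[87,-15,-40,0,0],[87,-15,-40,0,0],[87,-15,-40,0,0],[87,-15,-40,0,0],[87,-15,-40,0,0]])

```text
time: 7.4
position: [457.9, -271.8, 169.2]
orientation: [2.09, 2.344, 0.0]
wrist_force: [0.7, -0.0, -0.3]
width: 0.996
finger_force: 0.0
```

Request:
send_rows(commands=[[87,-12,-36,0,0],[87,-6,-17,0,0],[87,0,0,-20,0],[87,0,0,-10,0],[87,0,0,0,0]])

```text
time: 7.9
position: [440.0, -322.2, 137.1]
orientation: [-2.088, -2.344, -0.0]
wrist_force: [0.2, -0.3, 0.2]
width: 0.999
finger_force: 0.0
```

Run:
```python
from h import *
from workcell import manip
d=manip.get_image("wrist");pickle.dump(d,open("w3.pkl","wb"))
s=manip.read_state();print(np.round(s["position"],1),s["width"])
g=cv2.inRange(cv2.cvtColor(d["img"],cv2.COLOR_RGB2HSV),(0,0,150),(180,60,255))
for c in cv2.findContours(g,0,1)[0]:
    if cv2.contourArea(c)>300:
        e=cv2.fitEllipse(cv2.convexHull(c));print(np.round(e[0],1),np.round(e[1],1),np.round(plane(d,e[0],85),1))
cv2.imwrite("pics/w3.png",d["img"][:,:,::-1])
```

```text
[ 440.6 -322.4  138.1] 0.9979155995571554
[321.2 203.4] [57.2 65.6] [ 438.6 -314.4   85. ]
[630.7 140.4] [44.  87.3] [ 661.1 -239.5   85. ]
[439.5 122.4] [ 18.2 110. ] [ 517.4 -243.2   85. ]
```

View pics/w3.png

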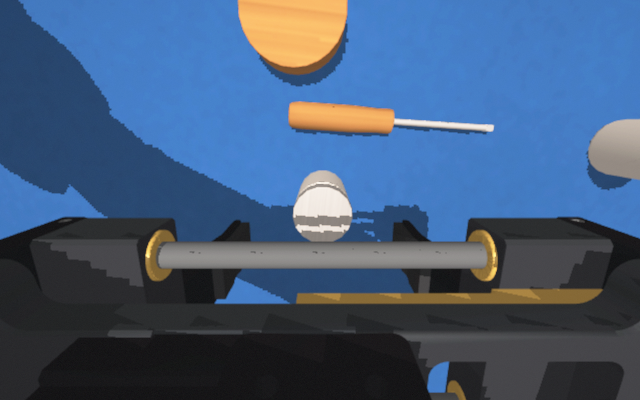

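The lid is centred at about (322,212), which puts it at about (440,-322), right under the TCP. I'll descend and grip.

Request:
send_rows(commands=[[87,-0.5,0,-30,0],[87,0,0,-30,0],[87,0,0,-20,0],[87,0,0,-8,0],[87,0,0,0,0]])

```text
time: 8.45
position: [440.2, -322.8, 50.2]
orientation: [-2.09, -2.345, -0.0]
wrist_force: [-0.3, 0.0, -0.3]
width: 1.001
finger_force: 0.0
```

Request:
send_rows(commands=[[42,0,0,0,0],[42,0,0,0,0],[42,0,0,0,0],[42,0,0,0,0],[42,0,0,0,0]])

```text
time: 8.95
position: [440.2, -323.4, 50.5]
orientation: [2.091, 2.344, 0.0]
wrist_force: [-0.4, 0.0, -0.4]
width: 0.632
finger_force: 0.0
```

Request:
send_rows(commands=[[42,0,0,0,0],[42,0,0,0,0],[42,0,0,0,0]])

```text
time: 9.25
position: [440.2, -323.4, 50.3]
orientation: [2.091, 2.344, 0.0]
wrist_force: [1.2, 0.4, 2.1]
width: 0.542
finger_force: 30.0
```

Request:
send_rows(commands=[[42,0,0,20,0],[42,0,0,40,0],[42,5,15,40,0],[42,10,40,35,0],[42,12,45,0,0]])

```text
time: 9.75
position: [467.9, -227.5, 186.7]
orientation: [2.091, 2.336, 0.002]
wrist_force: [1.3, 0.3, -3.0]
width: 0.542
finger_force: 30.0
```

Request:
send_rows(commands=[[42,12,45,0,0],[42,12,45,0,0],[42,12,45,0,0],[42,12,45,0,0],[42,9,35,0,0]])

```text
time: 10.25
position: [523.1, -8.3, 182.3]
orientation: [-2.089, -2.346, -0.0]
wrist_force: [0.4, -1.0, -1.9]
width: 0.544
finger_force: 30.0
```

Request:
send_rows(commands=[[42,4,20,0,0],[42,0,0,0,0],[42,0,0,0,0]])

```text
time: 10.55
position: [526.9, 8.5, 182.0]
orientation: [-2.09, -2.345, 0.001]
wrist_force: [-0.4, -0.6, -2.5]
width: 0.546
finger_force: 30.0
```

Run:
```python
from h import *
from workcell import manip
d=manip.get_image("wrist");pickle.dump(d,open("w4.pkl","wb"))
s=manip.read_state();print(np.round(s["position"],1),s["width"],s["finger_force"])
im=d["img"][:,:,::-1].copy()
cv2.imwrite("pics/w4.png",cv2.resize(im[0:250,130:530],None,fx=2,fy=2,interpolation=cv2.INTER_CUBIC))
```

```text
[526.9   7.5 182.1] 0.5426635937158953 29.9870614008978
```

View pics/w4.png

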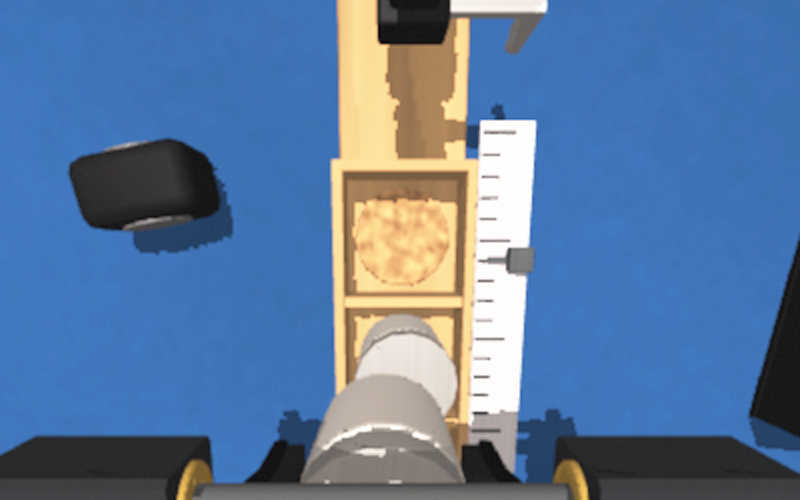

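The wrist view shows the pad at (402,239) and the far rim corners at (331,160) and (478,160). The clip body is at (520,260), with its tongue tip at about (485,260).

Run:
```python
from h import *
d=pickle.load(open("w4.pkl","rb"))
f=lambda u,v:((u+.5)/2-.5+130,(v+.5)/2-.5)
c=np.array([535.9,16.3]);a=np.radians(6.7);R=np.array([[np.cos(a),np.sin(a)],[-np.sin(a),np.cos(a)]])
for n,p,z in[("cl",(331,160),48),("cr",(478,160),48),("pad",(402,239),8),("clipbody",(520,260),58),("tip",(485,261),54),("tip-on-50",(485,261),50)]:
    X=plane(d,f(*p),z);print(n,np.round(X,1),np.round(R@(X[:2]-c),1))
```

```text
cl [488.5 114.7  48. ] [-35.6 103.3]
cr [559.7 123.   48. ] [ 36.1 103.2]
pad [528.7  82.6   8. ] [ 0.6 66.7]
clipbody [586.   78.5  58. ] [57.  55.9]
tip [569.7  76.   54. ] [40.5 55.4]
tip-on-50 [570.4  76.   50. ] [41.2 55.3]
```

Request:
send_rows(commands=[[42,1,30,0,0],[42,1,30,0,0],[42,0,15,0,0],[42,0,0,-15,0],[42,0,0,-20,0]])

```text
time: 11.1
position: [529.8, 82.0, 147.0]
orientation: [2.092, 2.342, 0.0]
wrist_force: [0.3, 0.0, -3.0]
width: 0.539
finger_force: 30.0
```

Request:
send_rows(commands=[[42,0,0,-20,0],[42,0,0,-20,0],[42,0,0,-20,0],[42,0,0,-10,0],[42,0,0,0,0]])

```text
time: 11.6
position: [528.2, 81.9, 75.7]
orientation: [-2.092, -2.341, 0.004]
wrist_force: [0.6, 0.4, -1.9]
width: 0.541
finger_force: 30.0
```

Request:
send_rows(commands=[[42,0,0,-8,0],[42,0,0,-5,0],[42,0,0,-3,0],[42,0,0,0,0],[42,0,0,0,0]])

```text
time: 12.1
position: [529.4, 83.8, 61.8]
orientation: [2.091, 2.344, 0.001]
wrist_force: [-0.1, -1.0, -2.4]
width: 0.543
finger_force: 30.0
```

Request:
send_rows(commands=[[42,-0.5,-1,-1.5,0],[42,0,0,-0.7,0],[42,0,0,0,0],[42,0,0,0,0],[42,0,0,0,0]])

```text
time: 12.6
position: [528.8, 82.7, 59.4]
orientation: [2.091, 2.344, 0.0]
wrist_force: [0.2, 0.4, -2.1]
width: 0.544
finger_force: 30.0
```

Request:
send_rows(commands=[[42,0,0,-0.7,0],[42,0,0,0,0],[42,0,0,-0.7,0],[42,0,0,0,0],[42,0,0,0,0]])

```text
time: 13.1
position: [528.9, 82.7, 58.3]
orientation: [2.091, 2.344, 0.0]
wrist_force: [-2.1, -1.8, 4.7]
width: 0.545
finger_force: 30.0
```

Request:
send_rows(commands=[[50,0,0,0,0],[54,0,0,0,0],[58,0,0,0,0],[58,0,0,0,0],[58,0,0,0,0]])

```text
time: 13.6
position: [528.8, 82.7, 57.9]
orientation: [2.091, 2.344, 0.0]
wrist_force: [0.4, 0.2, 0.8]
width: 0.66
finger_force: 0.0
```

Request:
send_rows(commands=[[58,0,0,10,0],[58,0,0,20,0],[58,0,0,40,0],[40,0,0,45,0],[20,0,0,42,0]])

```text
time: 14.1
position: [528.6, 83.0, 217.7]
orientation: [2.09, 2.345, 0.001]
wrist_force: [1.3, 0.0, 0.4]
width: 0.559
finger_force: 0.0
```

Request:
send_rows(commands=[[0,-4,30,0,0],[0,-5,45,0,0],[0,-5,45,0,0],[0,-4,31,0,0],[0,0,0,0,0]])

```text
time: 14.6
position: [508.7, 239.2, 216.0]
orientation: [-2.081, -2.351, -0.004]
wrist_force: [-0.9, 0.1, 1.1]
width: 0.115
finger_force: 0.0
```

Request:
send_rows(commands=[[0,0,0,-20,0],[0,0,0,-10,0],[0,0,0,0,0],[0,0,0,0,0]])

```text
time: 15.0
position: [511.0, 233.2, 185.4]
orientation: [2.092, 2.344, 0.0]
wrist_force: [0.1, -1.2, -0.7]
width: 0.009
finger_force: 0.0
```

Request:
send_rows(commands=[[0,-0.5,1,-20,0],[0,0,0,-15,0],[0,0,0,-5,0],[0,0,0,-3,0],[0,0,0,0,0]])

```text
time: 15.5
position: [510.4, 234.7, 142.1]
orientation: [-2.091, -2.344, -0.0]
wrist_force: [0.3, 0.9, 0.5]
width: 0.002
finger_force: 0.0
```

Request:
send_rows(commands=[[0,0,0,-3,0],[0,0,0,-3,0],[0,0,0,-2,0],[0,0,0,-1,0],[0,0,0,0,0]])

```text
time: 16.0
position: [510.7, 234.9, 133.5]
orientation: [2.091, 2.344, 0.002]
wrist_force: [0.2, 0.0, 5.8]
width: 0.005
finger_force: 2.6
```

Request:
send_rows(commands=[[0,0,0,-0.7,0],[0,0,0,-0.7,0],[0,0,0,0,0],[0,0,0,0,0]])

```text
time: 16.4
position: [510.8, 235.0, 133.3]
orientation: [2.09, 2.344, 0.002]
wrist_force: [-4.9, -2.8, 17.9]
width: 0.008
finger_force: 8.8
```

Request:
send_rows(commands=[[0,0,0,20,0],[30,0,0,40,0],[50,0,0,22,0],[50,3,-25,0,0],[50,3,-30,0,0]])

```text
time: 16.9
position: [516.1, 180.4, 214.1]
orientation: [2.088, 2.347, 0.002]
wrist_force: [0.1, -1.3, -0.4]
width: 0.284
finger_force: 0.0
```

Request:
send_rows(commands=[[50,2,-14,0,0],[50,0,0,0,0],[50,0,0,0,0]])

```text
time: 17.2
position: [518.0, 166.5, 213.4]
orientation: [-2.091, -2.344, -0.0]
wrist_force: [-0.1, 0.8, 1.2]
width: 0.528
finger_force: 0.0
```

Run:
```python
from h import *
from workcell import manip
s=manip.read_state();print(np.round(s["position"],1),s["width"])
D={n:manip.get_image(n) for n in("wrist","side","top")};pickle.dump(D,open("d5.pkl","wb"))
d=D["wrist"];print(proj(d,(518.4,165.3,170)),proj(d,(528.4,82.8,93)))
T=D["top"]["img"][185:245,155:315,::-1];S=D["side"]["img"][225:375,240:360,::-1]
c=np.zeros((600,800,3),np.uint8);c[:300,:800]=cv2.resize(T,None,fx=5,fy=5,interpolation=2)
c[300:,:240]=cv2.resize(S,(240,300));c[300:,250:730]=cv2.resize(d["img"][0:300,80:560,::-1],(480,300))
cv2.imwrite("pics/m5.png",c)
```

```text
[518.  166.5 213.4] 0.5282575619949625
[322.06641756 218.12698087] [322.10951147 267.45808446]
```

Request:
send_rows(commands=[[50,0,-1,-20,0],[50,0,0,-25,0],[50,0,0,-20,0],[50,0,0,-11,0],[50,0,0,0,0]])

```text
time: 17.85
position: [517.4, 165.1, 136.3]
orientation: [-2.089, -2.344, 0.003]
wrist_force: [0.0, 0.5, -0.1]
width: 0.574
finger_force: 0.0
```

Request:
send_rows(commands=[[8,0,0,0,0],[8,0,0,0,0],[8,0,0,0,0],[8,0,0,0,0],[8,0,0,0,0]])

```text
time: 18.35
position: [519.5, 164.8, 138.1]
orientation: [2.09, 2.343, 0.004]
wrist_force: [21.8, 3.3, -15.7]
width: 0.205
finger_force: 11.4
```

Request:
send_rows(commands=[[8,0,0,0,0],[8,0,0,0,0]])

```text
time: 18.55
position: [519.6, 164.8, 138.0]
orientation: [2.091, 2.343, 0.004]
wrist_force: [6.6, 1.4, -3.7]
width: 0.207
finger_force: 30.0
```

Request:
send_rows(commands=[[8,1.2,-10,0,0],[8,2.3,-20,0,0],[8,2.3,-20,0,0],[8,2.3,-20,0,0],[8,1.2,-10,0,0]])

```text
time: 19.05
position: [528.8, 84.8, 138.0]
orientation: [2.091, 2.344, 0.006]
wrist_force: [6.5, 7.6, -5.0]
width: 0.204
finger_force: 30.0
```

Request:
send_rows(commands=[[8,0.6,-5,0,0],[8,0,0,0,0],[8,0,0,0,0]])

```text
time: 19.35
position: [529.3, 80.7, 138.0]
orientation: [2.09, 2.344, 0.005]
wrist_force: [6.7, 3.9, -3.3]
width: 0.206
finger_force: 30.0
```

Run:
```python
from h import *
from workcell import manip
s=manip.read_state();print(np.round(s["position"],1),s["width"],np.round(s["wrist_force"],1))
D={n:manip.get_image(n) for n in("wrist","side","top")};pickle.dump(D,open("d6.pkl","wb"))
W,S=D["wrist"],D["side"]
p=np.array(s["position"])
# predicted mark & pointer pixel
a=np.radians(6.7);M=np.array([535.9,16.3])+47*np.array([np.cos(a),np.sin(a)])+55.5*np.array([-np.sin(a),np.cos(a)])
P=p[:2]+47*np.array([np.cos(a),np.sin(a)])
for n in D:
    print(n,proj(D[n],[*M,54]),proj(D[n],[*P,54]))
c=np.zeros((600,800,3),np.uint8)
for n,x,w,k in(("wrist",0,100,4),("side",405,80,5),):
    u,v=np.maximum(0,proj(D[n],[*M,54]).astype(int)-[w//2,w*3//4 if n=="wrist" else 60]);
    z=cv2.resize(D[n]["img"][v:v+120,u:u+w,::-1],None,fx=k,fy=k,interpolation=2)[:600,:395];c[:z.shape[0],x:x+z.shape[1]]=z;print(n,u,v)
cv2.imwrite("pics/m6.png",c)
```

```text
[529.3  80.7 138. ] 0.20615549049621779 [ 6.7  3.9 -3.3]
wrist [371.99596491 212.11301513] [373.48042983 202.26909827]
side [281.44518368 286.82183049] [280.26171678 290.65025869]
top [242.49818321 199.60298618] [238.94417741 199.55096196]
wrist 321 137
side 241 226
```

View pics/m6.png

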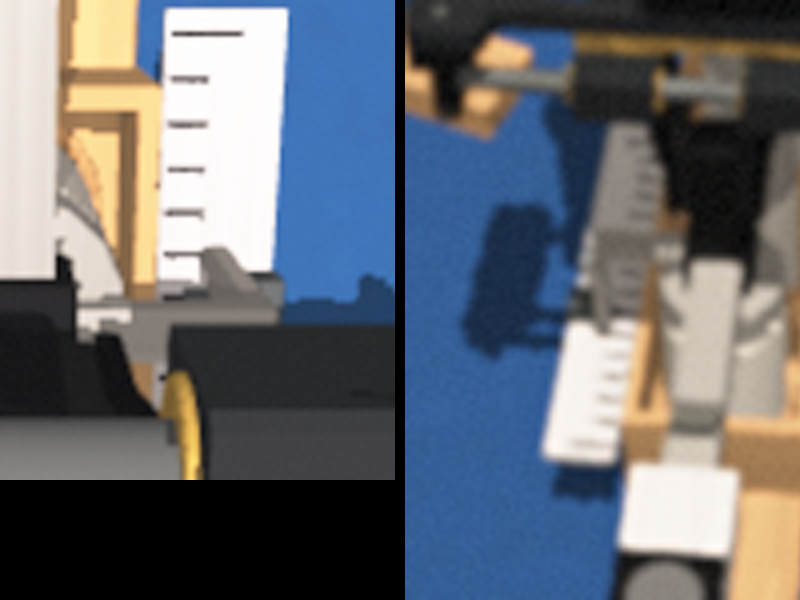

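The last view shows the wrist pointer tip at about crop (213,248) and the clip at about (262,283). In the side view the tip is at about (602,328) and the clip at about (580,303). I'll convert these to a relative distance along the crate.

Run:
```python
from h import *
D=pickle.load(open("d6.pkl","rb"));D0=pickle.load(open("d0.pkl","rb"))
c=np.array([535.9,16.3]);a=np.radians(6.7);R=np.array([[np.cos(a),np.sin(a)],[-np.sin(a),np.cos(a)]])
f=lambda d,p,z:np.round(R@(plane(d,p,z)[:2]-c),1)
w=lambda u,v:((u+.5)/4-.5+321,(v+.5)/4-.5+137)
s=lambda u,v:((u-405+.5)/5-.5+241,(v+.5)/5-.5+226)
s2=lambda u,v:((u+.5)/4-.5+255,(v+.5)/4-.5+225)
t=lambda u,v:((u+.5)/5-.5+155,(v+.5)/5-.5+185)
print("wrist tip",f(D["wrist"],w(213,250),54),"clip",f(D["wrist"],w(262,280),57))
print("side tip",f(D["side"],s(602,328),54),"clip",f(D["side"],s(580,303),56))
print("side0 clip",f(D["side"],s2(88,246),56),"tongue",f(D["side"],s2(115,254),54),"strip end corners",f(D["side"],s2(60,352),50),f(D["side"],s2(140,345),50),f(D["side"],s2(113,68),50))
print("top0 clip",f(D0["top"],t(440,54),57),"strip corners",f(D0["top"],t(316,57),50),f(D0["top"],t(682,28),50),f(D0["top"],t(320,107),50))
d4=pickle.load(open("w4.pkl","rb"));g=lambda u,v:((u+.5)/2-.5+130,(v+.5)/2-.5)
print("w4 strip",f(d4,g(480,120),50),f(d4,g(536,120),50), "ticks",[f(d4,g(490,r),50)[1] for r in(132,240,281,339)],"clip box",f(d4,g(520,247),60),f(d4,g(520,273),60),f(d4,g(520,273),50))
d=d4;rows=d["img"][100:170,384:400]
col=cv2.resize(cv2.cvtColor(d["img"],cv2.COLOR_RGB2GRAY)[100:170],None,fx=1,fy=1)
for x in(370,374,378,381,384,388,392,396):print(x,col[22:40,x].tolist(),f(d,(x,130),54))
```

```text
wrist tip [48.2 67.7] clip [58.8 61.5]
side tip [48.3 66.1] clip [58.3 56.4]
side0 clip [56.4 56.1] tongue [42.7 58.3] strip end corners [ 60.9 112.8] [ 24.2 106.2] [ 63.  -70.4]
top0 clip [57.6 54.1] strip corners [ 62.8 120.2] [ 61.7 -73.4] [ 36.  119.6]
w4 strip [ 36.  120.8] [ 62.7 120.7] ticks [np.float64(115.5), np.float64(65.5), np.float64(45.4), np.float64(15.6)] clip box [56.2 62.1] [56.9 49.8] [59.3 49.3]
370 [253, 253, 253, 253, 253, 253, 253, 231, 119, 234, 253, 253, 253, 253, 253, 253, 253, 231] [38.3 55.6]
374 [254, 254, 254, 254, 254, 251, 211, 119, 122, 156, 242, 254, 254, 254, 254, 253, 254, 233] [42.3 55.6]
378 [253, 253, 253, 253, 253, 250, 208, 126, 130, 152, 239, 253, 253, 253, 253, 253, 253, 253] [46.3 55.6]
381 [253, 253, 253, 253, 253, 251, 212, 126, 131, 155, 216, 250, 253, 253, 253, 253, 253, 253] [49.3 55.6]
384 [254, 233, 92, 71, 72, 74, 75, 80, 84, 86, 90, 90, 90, 108, 148, 241, 253, 253] [52.2 55.6]
388 [253, 231, 123, 125, 124, 123, 124, 125, 123, 123, 123, 123, 125, 112, 140, 169, 241, 253] [56.2 55.6]
392 [253, 231, 128, 129, 129, 129, 127, 127, 126, 127, 127, 126, 126, 116, 135, 157, 221, 245] [60.2 55.6]
396 [111, 113, 116, 118, 118, 115, 112, 116, 118, 114, 113, 113, 117, 111, 107, 110, 110, 109] [64.2 55.6]
```

Run:
```python
from h import *
c=np.array([535.9,16.3]);a=np.radians(6.7);R=np.array([[np.cos(a),np.sin(a)],[-np.sin(a),np.cos(a)]])
f=lambda d,p,z:np.round(R@(plane(d,p,z)[:2]-c),1)
d4=pickle.load(open("w4.pkl","rb"));g=lambda u,v:((u+.5)/2-.5+130,(v+.5)/2-.5)
print("w4 pointer",f(d4,g(513,50),54),f(d4,g(511,53),54),"expect px",proj(d4,[*(c+R.T@[47,150]),54]))
print(cv2.cvtColor(d4["img"],6 if 0 else cv2.COLOR_RGB2HSV)[8:32,380:396,1])
D=pickle.load(open("d6.pkl","rb"))["wrist"]
print("d6 expect mark px",proj(D,[*(c+R.T@[47,56]),54]))
print(cv2.cvtColor(D["img"],cv2.COLOR_RGB2GRAY)[190:216,362:396])
```

```text
w4 pointer [ 49.2 149.4] [ 48.4 148.1] expect px [383.84410899  23.98801577]
[[ 15  17  17  17  15  19  17   5  24  26  27  27  27  25  27  27]
 [123 123 121 122 122 125 114  57  26  26  24  25  25  25  25  25]
 [167 165 167 166 167 167 139  53  23  23  22  23  22  20  22  22]
 [167 167 167 165 167 160 104   7  25  24  25  25  25  22  22  22]
 [167 167 168 169 168 127  40  23  25  26  25  25  25  22  22  23]
 [166 164 167 167 152  81  23  23  23  24  23  25  22  22  22  20]
 [165 167 166 166 132  36  21  20  21  24  25  27  25  25  22  20]
 [167 167 167 167 124  20  23  23  21  23  23  23  25  22  25   5]
 [167 167 168 167 124  20  25  23  21  23  23  25  20  22  25  67]
 [165 166 168 167 115   7  21  23  24  20  22  22  22  22  36 129]
 [167 167 167 161  96  23  25  25  22  23  25  22  25  19 110 160]
 [165 167 168 140  56  23  25  21  23  22  22  25   5  90 153 167]
 [167 168 161 106   2  23  21  21  20  22  25  20  50 135 166 167]
 [167 168 138  55  23  23  23  24  23  25  25  17 110 158 168 167]
 [166 166 115   5  20  23  26  25  25  27   8  89 153 167 167 167]
 [167 168 107  23 
[... 3598 characters left out ...]
  51  51  53  55  71  77  77  79  78  78  88  99 102 103 102 103 104
  103 103 106 107 107 108 109 109 114 120 120 109 100 109 109 102]
 [ 91  90  90  90  92  96  98 100  98  99  99 100 103 107 107 107 106 106
  106 106 106 107 108 108 108 105 108 118 120 105  84  88  89  78]
 [107 108 107 107 108 107 107 107 108 108 108 109 108 108 108 108 107 108
  109 108 108 108 108 109 108 108 108 109 100  86  66  62  61  60]
 [119 118 119 119 118 119 120 120 119 120 119 120 119 119 118 120 120 119
  121 120 119 119 120 119 119 119 119 111  88  65  62  62  63  61]
 [128 127 128 128 128 129 128 128 128 128 128 129 128 129 129 128 128 128
  128 128 128 128 128 127 128 128 128 121  95  61  59  62  60  61]]
```

Request:
send_rows(commands=[[8,0.5,-4,0,0],[8,0.4,-3.5,0,0],[8,0,0,0,0],[8,0,0,0,0]])

```text
time: 19.9
position: [530.1, 73.5, 138.0]
orientation: [2.09, 2.345, 0.005]
wrist_force: [6.1, 4.4, -3.3]
width: 0.208
finger_force: 30.0
```

Run:
```python
from h import *
from workcell import manip
c=np.array([535.9,16.3]);a=np.radians(6.7);R=np.array([[np.cos(a),np.sin(a)],[-np.sin(a),np.cos(a)]])
f=lambda d,p,z:np.round(R@(plane(d,p,z)[:2]-c),1)
D6=pickle.load(open("d6.pkl","rb"))
print("d6: edge",f(D6["wrist"],(374.5,198.3),54),"clip far",f(D6["wrist"],(386,204.4),60),"tick65.5",f(D6["wrist"],(365,199.9),50))
print(np.round(manip.read_state()["position"],2))
D={n:manip.get_image(n) for n in("wrist","side","top")};pickle.dump(D,open("d7.pkl","wb"))
print("cur",proj(D["wrist"],[*(c+R.T@[47,56]),54]))
print(cv2.cvtColor(D["wrist"]["img"],cv2.COLOR_RGB2GRAY)[186:208,362:396])
g=D["side"];print("side mark",proj(g,[*(c+R.T@[47,56]),54]))
print(cv2.cvtColor(g["img"],cv2.COLOR_RGB2GRAY)[268:298,268:292])
```

```text
d6: edge [48.7 68.5] clip far [57.9 64.5] tick65.5 [40.9 65.9]
[530.13  73.47 137.97]
cur [372.3964824  203.87177055]
[[251 251 251 251 251 252 252 253 253 252 251 251 251 252 252 253 253 252
  252 252 251 251 252 253 253 252 251 235 138 109 110 110 109 109]
 [251 251 251 251 251 252 252 253 252 252 251 251 251 251 252 253 253 252
  252 252 252 251 252 253 253 252 251 235 137 110 108 110 108 109]
 [251 251 251 251 251 252 252 253 252 252 251 251 251 251 252 252 252 252
  252 252 251 251 252 253 252 251 251 234 137 109 109 109 108 108]
 [251 251 251 251 252 252 252 253 252 252 251 251 251 251 252 253 252 252
  252 252 251 251 252 253 252 251 251 234 138 107 109 108 109 109]
 [251 251 251 251 252 252 252 253 252 252 251 251 251 251 252 253 252 252
  252 251 251 251 252 253 252 251 251 231 123 109 109 108 108 108]
 [248 243 243 243 244 246 246 246 246 244 243 243 244 244 245 247 246 249
  252 251 251 251 252 253 252 251 251 229 108 109 108 108 107 109]
 [211 171 170 170 173 175 176 177 176 172 170 169 170 172 173 176 175 222
  249 251 251 251 252 252 252 251 251 230 109 109 108 109 109 
[... 4489 characters left out ...]
49  52  47  76 153 211 233 232 224 209 205 210 220 228 231 236 237
  229 215 202 177 129 100]
 [ 54  50  46  56 104 183 235 244 244 238 229 210 202 203 205 204 209 213
  212 209 201 173 122  95]
 [ 74  70  66  78 127 200 241 245 244 243 236 228 220 218 217 215 210 205
  201 201 197 166 116  92]
 [ 87  87  84  92 145 216 243 244 244 243 242 241 238 237 238 238 236 231
  217 204 195 157 112  93]
 [ 91  86  85 102 159 226 243 244 242 243 243 243 240 240 240 238 237 234
  223 209 190 149 105  93]
 [ 89  87  88 111 175 232 243 243 243 243 243 240 235 230 224 220 221 219
  213 205 187 141 103  98]
 [ 87  88  88 124 192 238 244 244 243 242 243 241 235 227 219 213 214 212
  212 203 174 131 100 102]]
```

Request:
send_rows(commands=[[8,0.2,-1.5,0,0],[8,0.1,-1,0,0],[8,0,0,0,0],[8,0,0,0,0],[8,0,0,0,0]])

```text
time: 20.55
position: [530.4, 71.3, 138.0]
orientation: [2.09, 2.345, 0.006]
wrist_force: [5.8, 5.4, -3.2]
width: 0.204
finger_force: 30.0
```

Run:
```python
from h import *
from workcell import manip
s=manip.read_state();print(np.round(s["position"],2),np.round(s["wrist_force"],1),s["width"])
D={n:manip.get_image(n) for n in("wrist","side","top")};pickle.dump(D,open("d8.pkl","wb"))
print(cv2.cvtColor(D["wrist"]["img"],cv2.COLOR_RGB2GRAY)[192:208,362:392])
```

```text
[530.38  71.35 137.98] [ 5.8  5.4 -3.2] 0.20448124939873688
[[250 245 243 251 252 252 252 252 252 251 251 251 251 251 252 252 252 252
  252 251 251 251 252 253 252 251 251 228 108 108]
 [250 251 251 251 252 252 252 252 252 251 251 251 251 251 252 252 252 252
  252 251 251 251 252 252 252 251 251 228 109 108]
 [250 251 251 251 252 252 252 252 252 251 251 251 251 251 252 249 231 220
  221 220 218 218 221 223 221 217 216 177 104 108]
 [250 251 251 251 251 252 252 252 252 251 251 251 251 251 252 236 117  71
   71  71  72  71  72  69  71  72  72  74  88 102]
 [250 251 251 251 252 252 252 252 252 251 250 251 251 251 250 213  64  73
   82  84  81  83  82  84  84  85  85  86  86  96]
 [250 251 251 251 252 252 252 252 252 251 244 228 228 229 217 151  62  84
  105 108 105 107 108 110 109 110 110 110 108 108]
 [250 251 251 251 250 243 238 238 236 234 202 137 139 140 135 110  73  93
  120 118 117 120 123 122 122 123 124 121 120 118]
 [250 251 251 251 246 205 148 149 149 154 139 117 129 132 133 125 102  98
  117 119 118 120 123 123 122 123 124 121 120 118]
 [225 221 221 222 206 149 102 107 108 12
[... 260 characters left out ...]
108 117 129 134 133 133
  129 120 118 119 121 123 122 123 123 122 119 121]
 [250 251 245 244 247 233 230 230 229 193 113 109 110 111 118 131 134 133
  132 125 119 119 121 122 120 122 123 119 119 125]
 [250 251 251 251 252 252 252 252 251 231 123 109 108 109 113 121 130 134
  133 131 126 121 121 122 121 122 122 121 118 117]
 [250 251 251 251 252 252 252 252 251 233 136 110 108 109 111 112 124 133
  133 134 132 126 121 121 121 121 121 120 119 111]
 [242 251 251 251 252 252 252 252 251 235 140 106 102 104 103 104 115 130
  134 134 133 130 123 120 121 122 122 119 118 111]
 [198 229 230 231 232 232 233 233 231 206 135  98  99  99  99 100 104 115
  118 120 120 119 112 112 120 123 122 119 119 112]]
```

Request:
send_rows(commands=[[8,0.1,-0.8,0,0],[8,0,0,0,0],[8,0,0,0,0],[8,0,0,0,0],[8,0,0,0,0]])

```text
time: 21.2
position: [530.5, 70.6, 138.0]
orientation: [2.09, 2.345, 0.006]
wrist_force: [5.6, 5.8, -4.2]
width: 0.205
finger_force: 30.0
```

Run:
```python
from h import *
from workcell import manip
s=manip.read_state();print(np.round(s["position"],2),np.round(s["wrist_force"],1),s["width"])
D={n:manip.get_image(n) for n in("wrist","side")};pickle.dump(D,open("d9.pkl","wb"))
print(cv2.cvtColor(D["wrist"]["img"],cv2.COLOR_RGB2GRAY)[194:206,362:380])
D6=pickle.load(open("d6.pkl","rb"))
c=np.array([535.9,16.3]);a=np.radians(6.7);R=np.array([[np.cos(a),np.sin(a)],[-np.sin(a),np.cos(a)]])
f=lambda d,p,z:np.round(R@(plane(d,p,z)[:2]-c),1)
for E in(D6["side"],D["side"]):
    g=cv2.cvtColor(E["img"],cv2.COLOR_RGB2GRAY);print(g[280:296,272:288])
for v in(284,286,288,290):print(f(D["side"],(280,v),54))
```

```text
[530.46  70.63 137.98] [ 5.6  5.8 -4.2] 0.20501697216751533
[[250 251 251 251 252 252 252 252 252 251 251 251 251 251 252 236 127 102]
 [250 251 251 251 252 252 252 252 252 251 251 251 251 251 252 230  65  70]
 [250 251 251 251 252 252 252 252 252 251 250 251 251 251 250 214  62  81]
 [250 251 251 251 252 250 246 247 246 244 243 243 244 245 231 150  60  90]
 [250 251 251 251 250 229 182 183 182 179 177 184 192 194 167 107  72  90]
 [229 232 231 232 225 170  99 104 103 105 104 112 129 132 133 126 102  98]
 [133 125 125 125 128 119 111 119 117 120 117 111 121 131 133 134 126 116]
 [187 175 184 177 222 187 115 120 118 115 114 110 110 124 134 134 133 129]
 [244 244 246 244 251 246 230 230 209 145 111 110 107 116 129 134 133 133]
 [250 251 251 251 252 252 252 252 249 208 115 109 108 109 120 130 134 134]
 [250 251 251 251 252 252 252 252 251 231 119 108 108 109 112 123 132 134]
 [250 251 251 251 252 252 252 252 251 233 134 112 107 109 109 113 126 133]]
[[ 92  88  83 101 129 136 121 111 103 110 122 121 110 103 101 109]
 [ 93  91  96 132 162 160 132 116 109 111 120 125 123 117 113 108]
 [ 83
[... 1354 characters left out ...]
 97  94  93  89  97 113 131 159 183 193 192 178]
 [ 67  74  81  84  88  87  87  81  85  98 124 156 189 210 212 206]
 [ 63  63  70  68  72  73  79  86 108 119 128 149 173 193 201 205]
 [ 53  68  89 101  93  94 109 144 177 192 197 198 204 208 208 202]
 [ 55 107 156 170 170 166 171 197 226 236 236 239 239 237 227 210]
 [ 81 155 212 232 231 226 213 211 223 229 230 232 234 236 229 213]
 [110 185 237 245 244 238 227 207 203 203 202 205 208 211 213 205]
 [133 203 240 244 244 242 236 228 222 217 216 213 210 204 201 199]
 [148 217 241 244 243 243 241 240 238 237 239 239 236 231 216 206]
 [159 225 242 243 242 243 243 243 240 239 238 239 237 236 223 208]]
[50.9 48.9]
[50.1 53.7]
[49.4 58.5]
[48.7 63.3]
```

```bash
python3 -c "
from workcell import manip
print(manip.sign_off())"
```

```text
the job is handed in; nothing more can be done
None
```

I set both jars down in the two empty cells, pushed the lock button fully down, and drew the keeper arm out about 95 mm. The pointer lined up with the clip to within about 0.5–1 mm by my measurements, and I handed in at about 21 s still holding the grip; sign-off returned no verdict, and I took no close-up of the jars after release.

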